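# Present a bronze lamp bracket above its holding block

### The job

Swing the steel hold-down bar on the wooden holding block away from the socket, all the way out to its stop. Then pick up the bronze lamp bracket by its balance point, never letting it tip over, and hold it level and still about 80 mm above the block, its round boss straight over the round socket and its small foot over the slot, ready for the chaser to guide it down. Finish while still holding it there; leave the other things on the bench alone.

Things in the scene. Friction and masses are not known exactly. Their poses are not given: they have to be found in the camera images.
- bracket: Loose bronze lamp bracket, 0.6 kg, 183 mm long, standing on a heavy turned boss (40 mm diameter, 39 mm high) and, at the far end, a small foot (16 x 14 mm) with a scroll, 56 mm high. Between them a bar 14 mm wide, 16 to 32 mm above the underside. Origin: at underside level, below the balance point, which is 50 mm from the boss axis and 100 mm from the foot's centre. x runs from boss to foot, z up.
- balance (a point): The balance point of the bracket, at the middle of the bar's section, 24 mm above the bracket's underside. Take the bar here across its 14 mm width. The bare bar runs from 30 mm on the boss side of it to 92 mm on the foot side.
- boss (a point): Centre of the underside of the bracket's boss.
- tail (a point): Centre of the underside of the bracket's foot.
- fixture: Wooden holding block fixed to the bench, 220 mm (x) by 110 mm (y), 36 mm high. Origin: centre of its underside, z up. The round socket and the slot are 150 mm apart along its x.
- socket (a point): Centre of the mouth of the round socket (51 mm diameter, 12 mm deep) in the block's top, 75 mm from the block's centre towards its -x end.
- slot (a point): Centre of the mouth of the rectangular slot (31 x 25 mm, 12 mm deep) in the block's top, 75 mm from the block's centre towards its +x end.
- holddown (a joint): Angle of the flat steel hold-down bar (150 x 20 x 6 mm, top 10 mm above the block's top) about its upright pivot. 0: right across the socket's centre; it grows as the bar swings clockwise seen from above, away from the socket and out beyond the block, to a stop at 1.6. Light friction (under 1 N at the knob); it stays where it is left.
- knob (a point): Centre of the top of the upright round wooden knob (16 mm diameter, 44 mm tall) at the free end of the hold-down bar, 128 mm from the pivot; its top is 90 mm above the bench.
- pivot (a point): The hold-down bar's pivot axis, 40 mm above the bench.
- jar: Bystander: closed amber glass jar of polish, 60 mm diameter, 85 mm high, on the bench beyond the work. Origin: centre of its underside.
- finial: Bystander: small turned bronze finial, 52 mm diameter, 72 mm high, on the bench beyond the work. Origin: centre of its underside.
- mallet: Bystander: hammer with a wooden handle, 240 mm long, lying on the bench far to the left.
- chisel: Bystander: chasing tool with a wooden handle, 180 mm long, lying on the bench beyond the work to the right.
Things that resemble listed ones, but are neither listed nor needed, are in the scene too. Of the things that look like the bracket, take the one that is farthest to the robot's right at the start.

How it is judged:
By the outcome, as a careful person would: the job done as asked, in the order asked, and still so for the second after the job is handed in, while the arm keeps its last pose, push and grip.
It also fails if it takes over 61 s, if anything falls off the work surface, if the arm or the gripper's body presses on something with over 40 N, if the wrist force passes 120 N, or if a joint passes its speed limit or range.

### The arm

A 6-joint arm with a two-finger parallel gripper is mounted at the origin on the work surface. World frame = base frame: x ahead of the robot, y to its left, z up, the work surface at z = 0. Lengths are in m, angles in rad, forces in N, time in s.
With the tool pointing down it reaches from about 0.375 to 0.9 m from the base axis. Payload 3.1 kg.
Tool frame: the origin (TCP) lies between the finger pads; the fingertips stand 11 mm ahead of it and the grasp point (between the pads) lies 8 mm behind it; z points along the fingers, y is the line along which they close (so a half turn about z gives the same grasp; the last joint's range is limited). The gripper opens to 87 mm and grips with 3 to 60 N. Pads are 19 mm wide; open, the fingers measure 117 mm over their backs; the gripper's body (75 mm by 190 mm) begins 51 mm behind the grasp point.
Start: joints at [1.014, 0.527, 1.433, -0, 1.181, -0.178], TCP at [0.231, 0.581, 0.234] pointing down, gripper open.
Joint ranges: [-3.08, 3.08], [-0.75, 2.2], [0.22, 2.44], [-1.43, 4.57], [0, 2.65], [-2.85, 2.85]. Speed limits (rad/s): [2.79, 2.79, 3.14, 3.14, 3.14, 3.14].

### API

Orientations are given as a unit quaternion [x, y, z, w].
In Python, from rig import get_obs, camera, hand_in gives the robot as it stands.
- The arm moves only by the shell command python3 -m pendant 'ROWS' [FORCE]. ROWS is JSON, a list that holds one entry, the list of rows, each a list of 7 numbers: the shift along the tool's x, y, z in m, then the turn, a rotation vector about the tool's x, y, z in degrees, then the opening, from 0 (shut) to 1 (fully open). In form: [[[x, y, z, ax, ay, az, fingers], ...]]. A call has exactly 5 rows; each row shifts and turns the commanded pose from where the row before left it, along the tool's axes as they then stand; what a row does not reach is not made up. A row lasts 1/8 s, in which the tool goes at most 62.5 mm and 10.7 degrees, less where a joint would pass 70% of its speed; a pose out of reach is approached as far as the arm can. A call with a gripper value outside its range is refused whole. The fingers move at their own pace and stop on an object; FORCE is the grip in N (left out, the last holds). Time passes only in rows, so rows that do not move let the fingers close, or fill a call up. It gives the time, the measured TCP pose, the force, the opening and the grip force at its end, in the units of the state.
- get_obs(): the state, without advancing time (a new reading comes with each control period).
- camera(name): name is "scene" or "top" or "wrist"; returns a dict with "img" (480x640x3 uint8, red, green, blue), "intrinsics" (3x3 intrinsics, pixels), "k1" (the pictures are not rectified: a ray, as slopes to the right and down, at radius r is drawn at 1 + k1 r^2 times it, then the intrinsics apply), "R" (3x3) and "t" (3): a world point X has camera coordinates R X + t; the wrist camera has in their place "T_tool_cam" (4x4, takes a point from camera to tool coordinates, whose origin is the TCP and whose axes are the flange's). Camera axes: x right, y down, z forward; pixel columns grow to the right and rows downward; lengths in m; the calibration is good to about 2 mm. A picture is of the moment at which its call begins: read the wrist's pose just before it. There is no depth.
- hand_in(): hands the job in; it is judged then, once.
The state is a dict: "time": time; "q": joint angles; "joint_velocities": joint speeds; "joint_torque": joint torques, N m; "position": TCP position; "tool_rot": TCP orientation; "ft_force": force on the tool from outside, world axes, zero at the start; "moment": the same for the moment, N m; "grip_width": finger opening in m; "grip_force": force on a finger pad.
Only numpy, scipy, OpenCV 4.12 (cv2) and the standard library are available. Lean on these libraries where they do the work, as an engineer would, in place of code of your own. Each camera call takes 0.05 s, during which the arm holds its last target. There are 200 camera calls.

## Working session

There is one attempt and no reset: what is moved stays moved. The work goes in short steps, Python scripts to look and compute and a shell command to move; the robot and the scene stay as the last step left them, time stands still between calls to the robot, and variables do not carry over. Pictures are saved under pics/ and viewed, at most 12 in all, crops included, and the job is handed in when it is done.

```bash
mkdir -p pics; ls
cat > h.py <<'E'
import numpy as np, cv2
from rig import get_obs, camera
from scipy.spatial.transform import Rotation as Ro
def cam(n):
    o=get_obs(); c=camera(n)
    if n=="wrist":
        T=np.eye(4); T[:3,:3]=Ro.from_quat(o["tool_rot"]).as_matrix(); T[:3,3]=o["position"]
        W=T@np.array(c["T_tool_cam"]); c["C"]=W[:3,3]; c["Rw"]=W[:3,:3]
    else:
        R=np.array(c["R"]); c["Rw"]=R.T; c["C"]=-R.T@np.array(c["t"])
    c["K"]=np.array(c["intrinsics"],float); return c
def ray(c,u,v):
    D=np.array([c["k1"],0,0,0.]); p=cv2.undistortPoints(np.array([[[u,v]]],float),c["K"],D)[0,0]
    d=c["Rw"]@np.array([p[0],p[1],1]); return c["C"],d/np.linalg.norm(d)
def onz(c,u,v,z):
    C,d=ray(c,u,v); return C+d*(z-C[2])/d[2]
def proj(c,X):
    D=np.array([c["k1"],0,0,0.]); p=c["Rw"].T@(np.array(X,float)-c["C"])
    return cv2.projectPoints(p.reshape(1,1,3),np.zeros(3),np.zeros(3),c["K"],D)[0][0,0]
def tri(*cr):
    A=np.zeros((3,3));b=np.zeros(3);L=[]
    for c,u,v in cr:
        C,d=ray(c,u,v); P=np.eye(3)-np.outer(d,d); A+=P;b+=P@C; L.append((C,P))
    X=np.linalg.solve(A,b); return X,[1000*np.linalg.norm(P@(X-C)) for C,P in L]
def save(n,f):
    import pickle; c=cam(n); pickle.dump(c,open(f"pics/{f}.pkl","wb")); cv2.imwrite(f"pics/{f}.png",c["img"][:,:,::-1]); return c
def load(f):
    import pickle; return pickle.load(open(f"pics/{f}.pkl","rb"))
E
python3 - <<'E'
from h import *
for n in("scene","top"):
    c=save(n,n+"0"); print(n,c["C"].round(3),c["Rw"][:,2].round(2),c["K"][0,0],c["k1"])
print(get_obs())
E
```

```text
pics
scene [1.211 0.212 1.216] [-0.5  -0.07 -0.86] 586.7913094884001 -0.007501182797397563
top [0.367 0.094 1.265] [ 0.17  0.02 -0.98] 579.02483810144 -0.0772115808135165
{'time': 0.1, 'q': array([ 1.01448055e+00,  5.28378324e-01,  1.43376632e+00, -1.89549797e-05,
        1.18134007e+00, -1.78458230e-01]), 'joint_velocities': array([-0.0002046 , -0.00182536, -0.00155115,  0.00127806,  0.00215054,
       -0.00043788]), 'joint_torque': array([ 2.07701228e-04, -4.40988994e+01, -1.77151287e+01,  6.35128794e-02,
        5.34421694e-02, -4.77285948e-05]), 'position': array([0.23020296, 0.58039618, 0.23266878]), 'tool_rot': array([ 1.87803212e-01,  9.82206220e-01, -8.86044770e-04, -3.31612249e-04]), 'ft_force': array([-0.88104705,  0.22106996, -1.04082755]), 'moment': array([-0.04806882,  0.007393  ,  0.00745426]), 'grip_force': 0.0, 'grip_width': 0.08707438979917533}
```

View pics/top0.png

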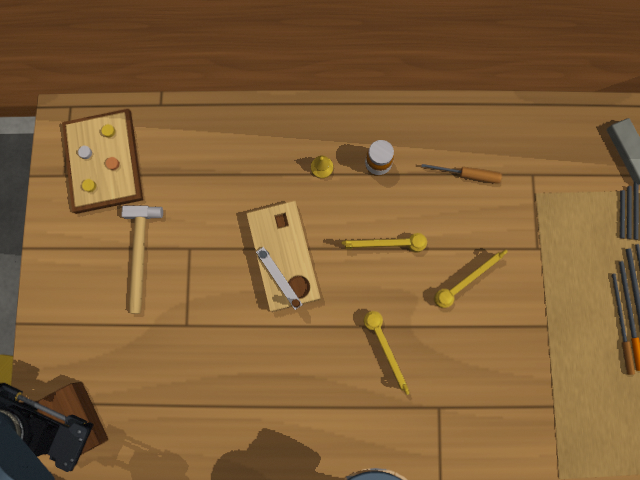

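View pics/scene0.png

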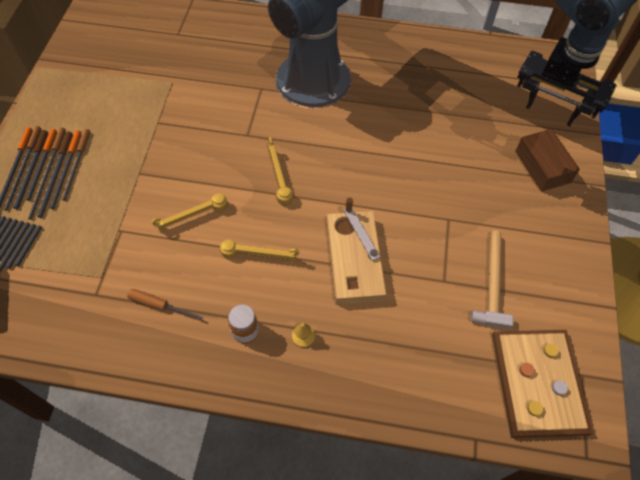

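The bracket candidates (top view) are A boss (418,243)/foot (347,244), B boss (446,298)/foot (505,252) and C boss (374,320)/foot (407,395). B reaches farthest right (robot's −y), so B is the one meant. The block is at about (283,257), the pivot at (263,253) and the knob at (296,303). I'll confirm B with enlarged crops.

Run:
```python
from h import *
t=load("top0");s=load("scene0")
def crop(c,x,y,w,h,k): return cv2.resize(c["img"][y:y+h,x:x+w,::-1],(w*k,h*k),interpolation=cv2.INTER_CUBIC)
a=np.hstack([crop(t,430,235,90,75,4),crop(s,145,185,90,75,4)])
b=np.hstack([crop(t,240,195,90,75+0,4)[:0],crop(s,0,0,90,75,4)[:0]])
cv2.imwrite("pics/cB.png",a)
f=np.hstack([crop(t,235,195,95,125,4),crop(s,315,190,95,125,4)])
cv2.imwrite("pics/cF.png",f)
def cnt(c):
    hsv=cv2.cvtColor(c["img"],cv2.COLOR_RGB2HSV)
    m=cv2.inRange(hsv,(22,170,90),(32,255,255))
    n,l,st,ce=cv2.connectedComponentsWithStats(m)
    for i in range(1,n):
        if st[i,4]>150: print(st[i],ce[i].round(1))
cnt(t);print();cnt(s)
```

```text
[311 156  22  22 360] [321.8 166.8]
[342 233  85  19 693] [391.6 242.3]
[435 250  72  58 701] [464.7 282.1]
[364 311  45  84 738] [384.5 345.1]
[  0 355  13  30 334] [  5.5 368.6]
```

View pics/cB.png

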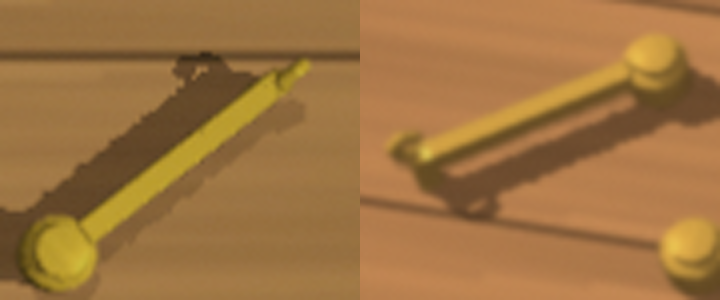

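View pics/cF.png

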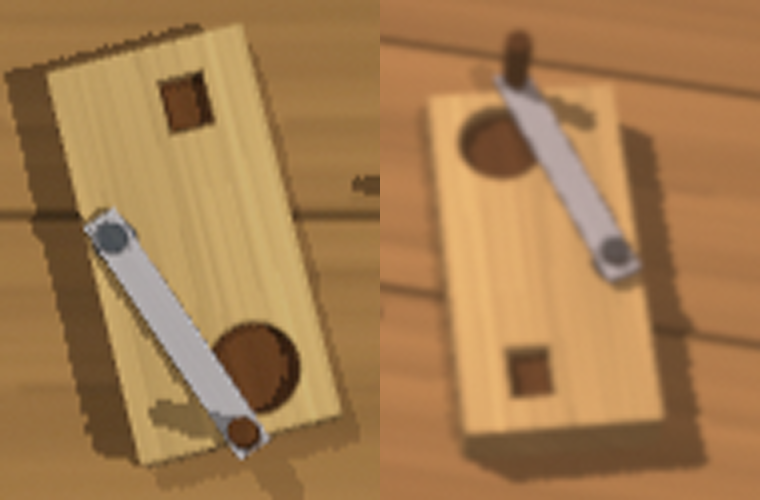

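The crops show B is a plain bar with its boss at crop (60,252) and its foot at (290,75), and it is the rightmost of the three. In the block crop, the hold-down lies partly over the socket's outer edge, with the knob at (243,432), the pivot at (112,237), the socket at (256,367) and the slot at (186,102).

Run:
```python
from h import *
t=load("top0");s=load("scene0")
T=lambda x,y:(t,235+x/4-.4,195+y/4-.4); S=lambda x,y:(s,315+x/4-.4,190+y/4-.4)
P={}
for n,a,b in [("socket",(256,367),(121,142)),("slot",(186,102),(148,372)),("pivot",(112,237),(234,250)),("knob",(243,432),(137,40)),
 ("cA",(48,73),(283,417)),("cB",(243,25),(85,433)),("cC",(341,413),(50,95))]:
    P[n],r=tri(T(*a),S(*b)); print(n,P[n].round(4),np.round(r,1))
x=P["slot"]-P["socket"]; print("len",np.linalg.norm(x),"yaw",np.degrees(np.arctan2(x[1],x[0])))
k=P["knob"]-P["pivot"]; print("arm",np.linalg.norm(k[:2]),np.degrees(np.arctan2(k[1],k[0])))
k=P["socket"]-P["pivot"]; print("arm0",np.degrees(np.arctan2(k[1],k[0])))
T=lambda x,y:(t,430+x/4-.4,235+y/4-.4); S=lambda x,y:(s,145+x/4-.4,185+y/4-.4)
for n,a,b in [("boss",(62,250),(295,58)),("foot",(303,68),(38,148)),("neck",(277,82),(65,155))]:
    X,r=tri(T(*a),S(*b)); print(n,X.round(4),np.round(r,1))
```

```text
socket [0.4892 0.1609 0.0372] [0.1 0.1]
slot [0.6339 0.1993 0.0355] [1.3 1.3]
pivot [0.5571 0.2364 0.0509] [1.1 1.1]
knob [0.4511 0.1632 0.0894] [1.1 1.1]
cA [0.6494 0.2757 0.0379] [0.4 0.4]
cB [0.6768 0.1696 0.0355] [0.4 0.4]
cC [0.4649 0.115  0.0384] [0.5 0.5]
len 0.14969785989866724 yaw 14.858449070524724
arm 0.12881377829998095 -145.35754402788774
arm0 -131.94638528915672
boss [ 0.4673 -0.1513  0.0326] [0.4 0.4]
foot [ 0.5631 -0.2801  0.0454] [0.8 0.8]
neck [ 0.5575 -0.2692  0.0319] [1.3 1.3]
```

```bash
cat > plan.py <<'E'
import sys; from h import *
# plan.py n x y z yaw [x y z yaw ...] : per-row tool-frame shift (mm) and turn (deg), n rows per leg; prints joint/force state
o=get_obs(); p=np.array(o["position"]); R=Ro.from_quat(o["tool_rot"])
print("now",p.round(4),"yaw_y",round(np.degrees(np.arctan2(*R.as_matrix()[1::-1,1])),1),"tilt",np.degrees(R.as_matrix()[:2,2]).round(2),"F",o["ft_force"].round(1),"t",round(o["time"],2),"q6",o["q"][5].round(2),"w",round(o["grip_width"],4))
a=list(map(float,sys.argv[1:]))
if a:
  n=int(a[0]); W=np.array(a[1:]).reshape(-1,4)
  def down(y): y=np.radians(y); Y=[np.cos(y),np.sin(y),0]; Z=[0,0,-1]; return Ro.from_matrix(np.array([np.cross(Y,Z),Y,Z]).T)
  for w in W:
    d=R.inv()*down(w[3]); rv=d.as_rotvec(); p0=p
    for i in range(n):
      q=p0+(w[:3]-p0)*(i+1)/n; print((1000*R.inv().apply(q-p)).round(1),np.degrees(rv/n).round(2)); p=q; R=R*Ro.from_rotvec(rv/n)
E
python3 plan.py 10 0.451 0.163 0.17 124.6
```

```text
now [0.2302 0.5804 0.2327] yaw_y 68.4 tilt [-0.06 -0.09] F [-0.9  0.2 -1. ] t 0.1 q6 -0.18 w 0.0871
[-35.9 -30.6   6.3] [-0.01 -0.01 -5.62]
[-32.7 -34.    6.3] [-0.01 -0.01 -5.62]
[-29.3 -37.1   6.3] [-0.01 -0.01 -5.62]
[-25.5 -39.7   6.3] [-0.01 -0.01 -5.62]
[-21.5 -42.1   6.3] [-0.01 -0.01 -5.62]
[-17.2 -44.    6.3] [-0.01 -0.01 -5.62]
[-12.8 -45.4   6.3] [-0.01 -0.01 -5.62]
[ -8.3 -46.5   6.3] [-0.01 -0.01 -5.62]
[ -3.7 -47.1   6.3] [-0.01 -0.01 -5.62]
[  0.9 -47.2   6.3] [-0.01 -0.01 -5.62]
```

```bash
python3 -m pendant '[[[-0.036,-0.031,0.006,0,0,-5.6,0.3],[-0.033,-0.034,0.006,0,0,-5.6,0.3],[-0.029,-0.037,0.006,0,0,-5.6,0.3],[-0.026,-0.040,0.006,0,0,-5.6,0.3],[-0.022,-0.042,0.006,0,0,-5.6,0.3]]]' 5
python3 -m pendant '[[[-0.017,-0.044,0.006,0,0,-5.6,0.3],[-0.013,-0.045,0.006,0,0,-5.6,0.3],[-0.008,-0.046,0.006,0,0,-5.6,0.3],[-0.004,-0.047,0.006,0,0,-5.6,0.3],[0.001,-0.047,0.006,0,0,-5.6,0.3]]]'
python3 - <<'E'
from h import *
c=save("wrist","w1"); 
print(np.array(c["T_tool_cam"]).round(3),proj(c,[.451,.163,.09]),proj(c,[.489,.161,.036]))
E
python3 plan.py 5 0.451 0.163 0.072 124.6
```

```text
time: 0.72
position: [0.3421, 0.3702, 0.2032]
tool_rot: [-0.057, 0.998, -0.0, -0.0]
ft_force: [0.3, 0.4, -0.3]
grip_width: 0.0451
grip_force: 0.0
time: 1.35
position: [0.4514, 0.1623, 0.1732]
tool_rot: [-0.297, 0.955, 0.0, -0.0]
ft_force: [0.5, -0.0, -0.5]
grip_width: 0.0264
grip_force: 0.0
[[-0.001 -0.967 -0.253  0.068]
 [ 1.    -0.001 -0.001  0.   ]
 [ 0.001 -0.253  0.967 -0.152]
 [ 0.     0.     0.     1.   ]] [320.68902523 250.46390071] [292.47848178 267.28381768]
now [0.4548 0.1581 0.1727] yaw_y 124.5 tilt [ 0.15 -0.18] F [ 1.6 -3.5 -0.2] t 1.4 q6 -2.07 w 0.0259
[ 0.1  1.3 20.1] [-0.05  0.   -0.01]
[ 0.1  1.3 20.1] [-0.05  0.   -0.01]
[ 0.1  1.3 20.1] [-0.05  0.   -0.01]
[ 0.1  1.3 20.1] [-0.05  0.   -0.01]
[ 0.1  1.3 20.1] [-0.05  0.   -0.01]
```

View pics/w1.png

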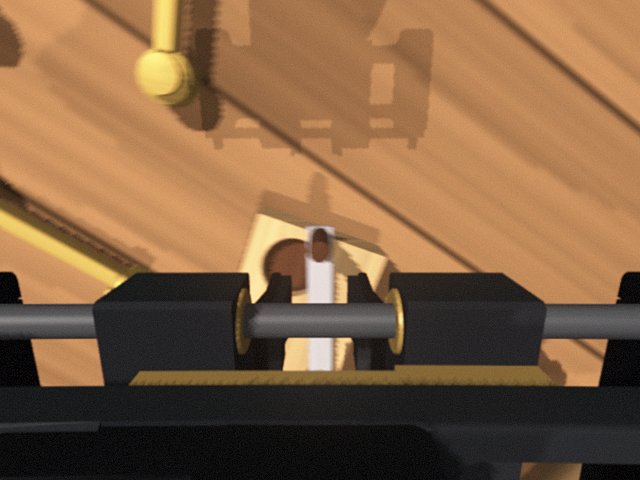

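The wrist view has the knob at (320,240), centred between the fingers, with the socket at (290,265). This agrees with the measured positions, so I'll descend.

```bash
python3 -m pendant '[[[0,0,0.025,0,0,0,0.3],[0,0,0.025,0,0,0,0.3],[0,0,0.025,0,0,0,0.3],[0,0,0.025,0,0,0,0.3],[0,0,0,0,0,0,0.3]]]'
python3 - <<'E'
import numpy as np
P=np.array([.5571,.2364])
for a in np.linspace(-145.4,-223.6-1,9): r=np.radians(a); print((P+.1285*np.array([np.cos(r),np.sin(r)])).round(4),round(a+270,1))
E
python3 plan.py
```

```text
time: 2.02
position: [0.4494, 0.1636, 0.0721]
tool_rot: [-0.295, 0.955, 0.0, -0.002]
ft_force: [-0.1, 0.4, -0.2]
grip_width: 0.0259
grip_force: 0.0
[0.4513 0.1634] 124.6
[0.4404 0.1827] 114.7
[0.4329 0.2036] 104.8
[0.4291 0.2254] 94.9
[0.4291 0.2476] 85.0
[0.4329 0.2694] 75.1
[0.4405 0.2903] 65.2
[0.4515 0.3096] 55.3
[0.4656 0.3266] 45.4
now [0.4494 0.1636 0.0721] yaw_y 124.3 tilt [-0.27 -0.03] F [-0.1  0.4 -0.2] t 2.02 q6 -2.06 w 0.0259
```

```bash
for i in 1 2; do :; done
python3 -m pendant '[[[-0.0005,0.0112,0,0,0,5,0.25],[-0.0005,0.0112,0,0,0,5,0.25],[-0.0005,0.0112,0,0,0,5,0.25],[-0.0005,0.0112,0,0,0,5,0.25],[-0.0005,0.0112,0,0,0,5,0.25]]]'
python3 -m pendant '[[[-0.0005,0.0112,0,0,0,5,0.25],[-0.0005,0.0112,0,0,0,5,0.25],[-0.0005,0.0112,0,0,0,5,0.25],[-0.0005,0.0112,0,0,0,5,0.25],[-0.0005,0.0112,0,0,0,5,0.25]]]'
python3 -m pendant '[[[-0.0005,0.0112,0,0,0,5,0.25],[-0.0005,0.0112,0,0,0,5,0.25],[-0.0005,0.0112,0,0,0,5,0.25],[-0.0005,0.0112,0,0,0,5,0.25],[0,0,0,0,0,0,0.25]]]'
python3 plan.py
```

```text
time: 2.65
position: [0.4304, 0.2158, 0.0746]
tool_rot: [-0.08, 0.997, -0.0, 0.0]
ft_force: [1.2, 0.1, -0.6]
grip_width: 0.0218
grip_force: 0.3
time: 3.28
position: [0.4334, 0.2714, 0.0747]
tool_rot: [0.137, 0.991, 0.0, 0.0]
ft_force: [-0.1, -0.0, -1.0]
grip_width: 0.0221
grip_force: 0.3
time: 3.9
position: [0.4536, 0.3119, 0.0747]
tool_rot: [0.305, 0.952, 0.001, 0.001]
ft_force: [0.3, 0.9, -0.4]
grip_width: 0.0216
grip_force: 0.0
now [0.4536 0.3119 0.0747] yaw_y 54.5 tilt [0.14 0.06] F [ 0.3  0.9 -0.4] t 3.9 q6 -0.55 w 0.0216
```

```bash
python3 -m pendant '[[[0,0.0056,0,0,0,2.5,0.25],[0,0.0056,0,0,0,2.5,0.25],[0,0.0056,0,0,0,2.5,0.25],[0,0,0,0,0,0,0.25],[0,0,0,0,0,0,0.25]]]'
python3 -m pendant '[[[0,0.002,0,0,0,1,0.25],[0,0.002,0,0,0,1,0.25],[0,0.002,0,0,0,0,0.25],[0,0,0,0,0,0,0.25],[0,0,0,0,0,0,0.25]]]'
python3 plan.py
```

```text
time: 4.53
position: [0.4628, 0.324, 0.0738]
tool_rot: [0.367, 0.93, -0.0, -0.0]
ft_force: [-0.4, -0.3, 0.2]
grip_width: 0.0219
grip_force: 0.0
time: 5.15
position: [0.4667, 0.3282, 0.0734]
tool_rot: [0.384, 0.923, -0.001, -0.0]
ft_force: [-1.3, -1.5, 2.1]
grip_width: 0.0217
grip_force: 1.4
now [0.4667 0.3282 0.0734] yaw_y 44.9 tilt [-0.07 -0.05] F [-1.3 -1.5  2.1] t 5.15 q6 -0.37 w 0.0217
```

```bash
python3 -m pendant '[[[0,0.001,0,0,0,0,0.25],[0,0.001,0,0,0,0,0.25],[0,0,0,0,0,0,0.25],[0,0,0,0,0,0,0.25],[0,0,0,0,0,0,0.25]]]'
python3 -m pendant '[[[0,0.001,0,0,0,0,0.25],[0,0.001,0,0,0,0,0.25],[0,0,0,0,0,0,0.25],[0,0,0,0,0,0,0.25],[0,0,0,0,0,0,0.25]]]'
python3 -m pendant '[[[0,0.001,0,0,0,0,0.25],[0,0.001,0,0,0,0,0.25],[0,0,0,0,0,0,0.25],[0,0,0,0,0,0,0.25],[0,0,0,0,0,0,0.25]]]'
```

```text
time: 5.78
position: [0.4668, 0.3283, 0.0733]
tool_rot: [0.383, 0.924, -0.002, -0.001]
ft_force: [-4.2, -6.7, 4.1]
grip_width: 0.022
grip_force: 3.4
time: 6.4
position: [0.4668, 0.3285, 0.0732]
tool_rot: [0.383, 0.924, -0.004, -0.002]
ft_force: [-5.2, -9.1, 6.6]
grip_width: 0.0221
grip_force: 5.0
time: 7.02
position: [0.4682, 0.3299, 0.0732]
tool_rot: [0.383, 0.924, -0.004, -0.002]
ft_force: [-5.6, -9.7, 7.2]
grip_width: 0.026
grip_force: 5.0
```

The bar is hard against its stop: force builds with no motion. I'll open, back off the overshoot and lift.

```bash
python3 -m pendant '[[[0,0,0,0,0,0,0.5],[0,-0.004,0,0,0,0,0.5],[0,0,0,0,0,0,0.5],[0,0,-0.03,0,0,0,0.5],[0,0,-0.05,0,0,0,0.5]]]'
python3 -m pendant '[[[0,0,-0.05,0,0,0,0.5],[0,0,-0.03,0,0,0,0.5],[0,0,0,0,0,0,0.5],[0,0,0,0,0,0,0.5],[0,0,0,0,0,0,0.5]]]'
python3 - <<'E'
from h import *
c=save("top","top1")
for s in (load("scene0"),):pass
save("scene","scene1")
print(proj(c,[.5571+.128*np.cos(np.radians(136.4)),.2364+.128*np.sin(np.radians(136.4)),.09]))
cv2.imwrite("pics/c1.png",cv2.resize(c["img"][190:330,180:340,::-1],None,fx=4,fy=4,interpolation=cv2.INTER_CUBIC))
E
python3 plan.py 14 0.5 -0.194 0.2 39
```

```text
time: 7.65
position: [0.4682, 0.3299, 0.1528]
tool_rot: [0.384, 0.923, -0.001, -0.001]
ft_force: [0.4, -0.7, 0.6]
grip_width: 0.0433
grip_force: 0.0
time: 8.28
position: [0.4678, 0.3296, 0.2317]
tool_rot: [0.384, 0.923, -0.001, -0.001]
ft_force: [-0.2, -0.5, -0.3]
grip_width: 0.0432
grip_force: 0.0
[216.96902986 295.58505985]
now [0.4681 0.3297 0.232 ] yaw_y 44.9 tilt [-0.15 -0.07] F [ 0.4 -0.8  1.1] t 8.38 q6 -0.36 w 0.0439
[-28.1 -24.8   2.3] [-0.01 -0.    0.42]
[-28.3 -24.6   2.3] [-0.01 -0.    0.42]
[-28.5 -24.3   2.3] [-0.01 -0.    0.42]
[-28.7 -24.1   2.3] [-0.01 -0.    0.42]
[-28.8 -23.9   2.3] [-0.01 -0.    0.42]
[-29.  -23.7   2.3] [-0.01 -0.    0.42]
[-29.2 -23.5   2.3] [-0.01 -0.    0.42]
[-29.4 -23.3   2.3] [-0.01 -0.    0.42]
[-29.5 -23.1   2.3] [-0.01 -0.    0.42]
[-29.7 -22.9   2.3] [-0.01 -0.    0.42]
[-29.9 -22.6   2.3] [-0.01 -0.    0.42]
[-30.  -22.4   2.3] [-0.01 -0.    0.42]
[-30.2 -22.2   2.3] [-0.01 -0.    0.42]
[-30.3 -22.    2.3] [-0.01 -0.    0.42]
```

View pics/c1.png

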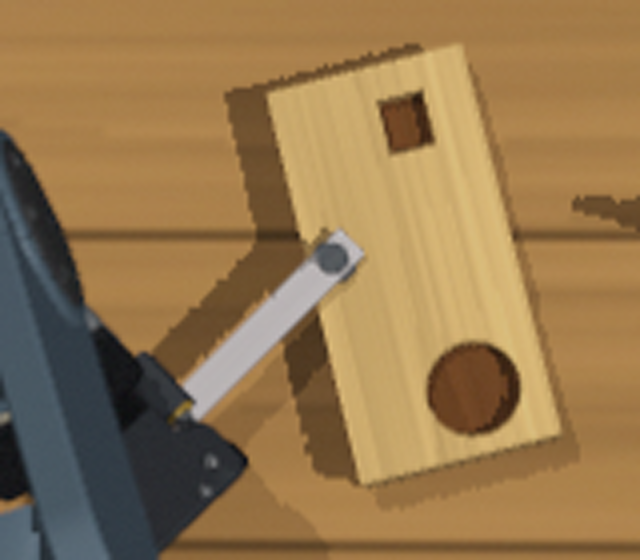

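The hold-down is out at its stop: the bar points left-down from the pivot at crop (332,258), and the socket at (473,388) is fully clear. Next is the bracket.

```bash
python3 plan.py 15 0.55 -0.22 0.24 36.6 | awk 'NR%5==2||NR==1'
```

```text
now [0.4681 0.3297 0.232 ] yaw_y 44.9 tilt [-0.15 -0.07] F [ 0.4 -0.8  1.1] t 8.38 q6 -0.36 w 0.0439
[-29.8 -22.   -0.5] [-0.01 -0.    0.55]
[-30.9 -20.5  -0.5] [-0.01 -0.    0.55]
[-31.8 -19.   -0.5] [-0.01 -0.    0.55]
```

```bash
python3 -m pendant '[[[-0.030,-0.022,0,0,0,0.55,0.5],[-0.030,-0.022,0,0,0,0.55,0.5],[-0.030,-0.021,0,0,0,0.55,0.5],[-0.030,-0.021,0,0,0,0.55,0.5],[-0.030,-0.021,0,0,0,0.55,0.5]]]' | sed -n 2p
python3 -m pendant '[[[-0.031,-0.021,0,0,0,0.55,0.5],[-0.031,-0.021,0,0,0,0.55,0.5],[-0.031,-0.020,0,0,0,0.55,0.5],[-0.031,-0.020,0,0,0,0.55,0.5],[-0.031,-0.020,0,0,0,0.55,0.5]]]' | sed -n 2p
python3 -m pendant '[[[-0.032,-0.019,0,0,0,0.55,0.5],[-0.032,-0.019,0,0,0,0.55,0.5],[-0.032,-0.019,0,0,0,0.55,0.5],[-0.032,-0.019,0,0,0,0.55,0.5],[-0.032,-0.018,0,0,0,0.55,0.5]]]'
python3 -m pendant '[[[0,0,0,0,0,0,0.5],[0,0,0,0,0,0,0.5],[0,0,0,0,0,0,0.5],[0,0,0,0,0,0,0.5],[0,0,0,0,0,0,0.5]]]' | sed -n 2p
python3 - <<'E'
from h import *
c=save("wrist","w2"); 
print(proj(c,[.4673,-.1513,.039]),proj(c,[.5631,-.2801,.045]))
E
python3 plan.py 5 0.497 -.191 .18 36.6
```

```text
position: [0.4951, 0.1465, 0.2328]
position: [0.5198, -0.0374, 0.2328]
time: 10.25
position: [0.545, -0.2212, 0.2326]
tool_rot: [0.45, 0.893, 0.0, -0.001]
ft_force: [0.5, 0.1, 0.6]
grip_width: 0.0437
grip_force: 0.0
position: [0.5452, -0.2195, 0.2337]
[293.40772417 106.31637396] [296.13673972 278.76333865]
now [ 0.5452 -0.2196  0.2337] yaw_y 36.6 tilt [ 0.01 -0.01] F [-0.1  0.  -0.7] t 10.93 q6 -1.21 w 0.0434
[10.4 -4.3 10.7] [0.   0.   0.01]
[10.4 -4.3 10.7] [0.   0.   0.01]
[10.4 -4.3 10.7] [0.   0.   0.01]
[10.4 -4.3 10.7] [0.   0.   0.01]
[10.3 -4.3 10.7] [0.   0.   0.01]
```

View pics/w2.png

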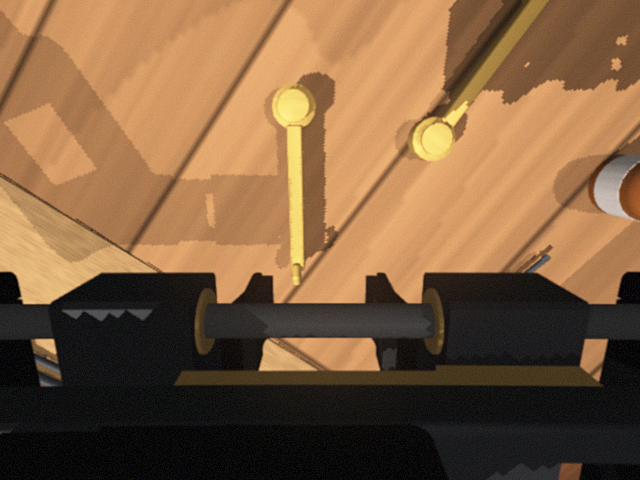

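The wrist view has the boss at (293,104), the bar down to the scroll at (297,275), and the projections of my estimates fall right on them. One more wrist view from a shifted place will give the height.

```bash
python3 -m pendant '[[[0,-0.02,0.01,0,0,0,0.5],[0,-0.02,0.01,0,0,0,0.5],[0,-0.02,0.01,0,0,0,0.5],[0,0,0,0,0,0,0.5],[0,0,0,0,0,0,0.5]]]' | sed -n 2p
python3 - <<'E'
from h import *
b=save("wrist","w3"); a=load("w2")
def meas(c):
    g=proj(c,[.4673,-.1513,.039]); e=proj(c,[.5631,-.2801,.045])
    hsv=cv2.cvtColor(c["img"],cv2.COLOR_RGB2HSV); m=cv2.inRange(hsv,(20,110,120),(35,255,255))
    n,l,st,ce=cv2.connectedComponentsWithStats(m); i=l[int(g[1]),int(g[0])]; m=(l==i).astype(np.uint8)
    mid=[]
    for v in range(int(st[i,1]),int(st[i,1]+st[i,3])):
        u=np.where(m[v])[0]; mid.append((v,u.min(),u.max()))
    mid=np.array(mid); w=mid[:,2]-mid[:,1]+1
    print("pred",g.round(1),e.round(1),"bbox",st[i]); print("w",w[::6])
    gray=cv2.cvtColor(c["img"],cv2.COLOR_RGB2GRAY)
    x,y=map(int,g); r=45
    h=cv2.HoughCircles(cv2.resize(gray[y-r:y+r,x-r:x+r],None,fx=3,fy=3,interpolation=cv2.INTER_CUBIC),cv2.HOUGH_GRADIENT,1,30,param1=120,param2=20,minRadius=35,maxRadius=95)
    print("circ",None if h is None else (h[0]/3+np.array([x-r,y-r,0]))[:4].round(1))
    return mid
for c in(a,b): meas(c)
A=cv2.resize(a["img"][60:160,240:340,::-1],None,fx=4,fy=4);gb=proj(b,[.4673,-.1513,.039]).astype(int); print(gb)
B=cv2.resize(b["img"][gb[1]-50:gb[1]+50,gb[0]-50:gb[0]+50,::-1],None,fx=4,fy=4)
cv2.imwrite("pics/cc.png",np.hstack([A,B]))
E
```

```text
position: [0.4971, -0.2563, 0.2036]
pred [293.4 106.3] [296.1 278.8] bbox [ 272   84   43  201 3101]
w [ 2 22 31 35 36 40 34 15 14 14 13 13 14 14 13 13 13 13 12 12 13 12 13 12
 12 12 12 12 12 12 12  6  5  5]
circ [[296.8 105.8  24.8]]
pred [365.6 101.2] [361.2 289.4] bbox [ 339   77   47  219 3891]
w [ 2 26 37 42 42 45 41 34 17 15 15 14 15 15 15 15 15 15 15 15 14 15 15 14
 14 14 15 14 14 14 14 13 15 13  8  6  5]
circ [[365.5 102.2  26.1]]
[365 101]
```

View pics/cc.png

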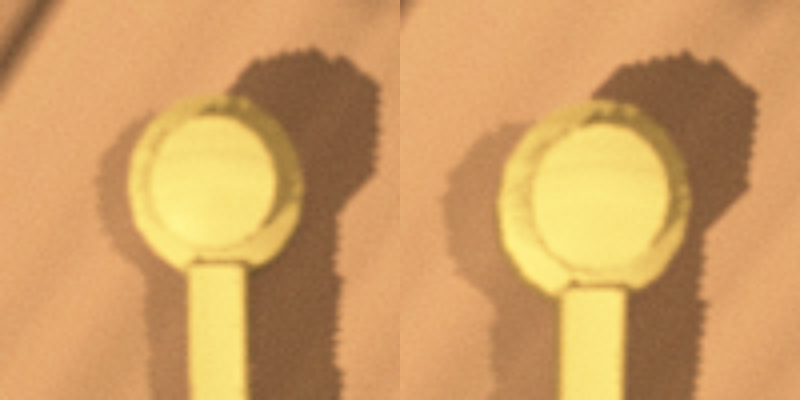

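The top disc of the boss is at crop (213,179) in one view and (202,194) in the other. The bar leaves it at (218,265) and (194,287).

```bash
python3 - <<'E'
from h import *
a=load("w2");b=load("w3")
A=lambda x,y:(a,240+x/4-.4,60+y/4-.4);B=lambda x,y:(b,315+x/4-.4,51+y/4-.4)
X,r=tri(A(213,179),B(202,194));print("bosstop",X.round(4),r)
J,r=tri(A(218.5,265),B(194,287));print("junction",J.round(4),r)
# bar midline far end: from masks, ~30 rows above bbox bottom
def mid(c,f):
    g=proj(c,[.4673,-.1513,.039]);hsv=cv2.cvtColor(c["img"],cv2.COLOR_RGB2HSV); m=cv2.inRange(hsv,(20,110,120),(35,255,255))
    n,l,st,ce=cv2.connectedComponentsWithStats(m); i=l[int(g[1]),int(g[0])]
    vs=np.arange(int(g[1])+50,int(g[1])+150); us=[np.where(l[v]==i)[0].mean() for v in vs]
    k=np.polyfit(vs,us,1); return [(np.polyval(k,v),v) for v in(g[1]+50,g[1]+150)]
# line as intersection of planes
def plane(c):
    p,q=mid(c,0); C,d1=ray(c,*p);_,d2=ray(c,*q); n=np.cross(d1,d2); return C,n/np.linalg.norm(n)
(C1,n1),(C2,n2)=plane(a),plane(b); d=np.cross(n1,n2); d/=np.linalg.norm(d); 
if d[0]<0:d=-d
P=np.linalg.lstsq(np.array([n1,n2,d]),np.array([n1@C1,n2@C2,d@X]),rcond=None)[0]
print("bar line pt near boss",P.round(4),"dir",d.round(3))
for nm,c in(("a",a),("b",b)):
    w=[onz(c,*m,.032) for m in mid(c,0)]; e=w[1]-w[0]; print(nm,w[0].round(4),w[1].round(4),np.degrees(np.arctan2(e[1],e[0])))
E
python3 plan.py
```

```text
bosstop [ 0.466  -0.1503  0.0388] [np.float64(0.03906298368038927), np.float64(0.03906298368038288)]
junction [ 0.4765 -0.1642  0.028 ] [np.float64(0.17657186510224038), np.float64(0.1765718651022529)]
bar line pt near boss [ 0.4654 -0.1506  0.0306] dir [ 0.603 -0.797 -0.011]
a [ 0.4927 -0.1864  0.032 ] [ 0.5519 -0.2646  0.032 ] -52.84913707211435
b [ 0.49   -0.1833  0.032 ] [ 0.5436 -0.2544  0.032 ] -52.96291814345139
now [ 0.4974 -0.2562  0.2039] yaw_y 36.6 tilt [ 0.06 -0.02] F [-0.2  0.2  0.5] t 11.6 q6 -1.31 w 0.0437
```

```bash
python3 plan.py 5 0.4962 -.1902 .10 37.1 |sed -n '1,2p;6p'
```

```text
now [ 0.4974 -0.2562  0.2039] yaw_y 36.6 tilt [ 0.06 -0.02] F [-0.2  0.2  0.5] t 11.6 q6 -1.31 w 0.0437
[10.8  7.7 20.8] [ 0.01  0.01 -0.1 ]
[10.7  7.7 20.8] [ 0.01  0.01 -0.1 ]
```

```bash
python3 -m pendant '[[[0.0135,0.0096,0.025,0,0,-0.1,0.5],[0.0135,0.0096,0.025,0,0,-0.1,0.5],[0.0135,0.0096,0.025,0,0,-0.1,0.5],[0.0135,0.0096,0.025,0,0,-0.1,0.5],[0,0,0,0,0,0,0.5]]]'
python3 -m pendant '[[[0,0,0,0,0,0,0.5],[0,0,0,0,0,0,0.5],[0,0,0,0,0,0,0.5],[0,0,0,0,0,0,0.5],[0,0,0,0,0,0,0.5]]]' |sed -n 2p
python3 plan.py 5 0.4962 -.1902 .018 37.1 |sed -n '1,2p;6p'
```

```text
time: 12.22
position: [0.4947, -0.1876, 0.1024]
tool_rot: [0.445, 0.896, 0.0, -0.002]
ft_force: [0.3, -0.2, -0.2]
grip_width: 0.0433
grip_force: 0.0
position: [0.4955, -0.1898, 0.1038]
now [ 0.4955 -0.1898  0.1038] yaw_y 37.0 tilt [ 0.02 -0.01] F [0.1 0.  0.4] t 12.85 q6 -1.22 w 0.0436
[-0.1  0.1 17.2] [ 0.    0.   -0.02]
[-0.1  0.1 17.2] [ 0.    0.   -0.02]
```

```bash
python3 -m pendant '[[[0,0.0005,0.022,0,0,0,0.5],[-0.0005,0,0.022,0,0,0,0.5],[0,0,0.022,0,0,0,0.5],[0,0,0.016,0,0,0,0.5],[0,0,0,0,0,0,0.5]]]'
python3 -m pendant '[[[0,0,0.002,0,0,0,0.5],[0,0,0,0,0,0,0.5],[0,0,0,0,0,0,0.5],[0,0,0,0,0,0,0.3],[0,0,0,0,0,0,0.3]]]'
python3 plan.py 1 0.4962 -.1902 .018 37.1
```

```text
time: 13.48
position: [0.4955, -0.1894, 0.0205]
tool_rot: [0.446, 0.895, 0.0, -0.001]
ft_force: [-0.3, -0.2, -0.2]
grip_width: 0.0436
grip_force: 0.0
time: 14.1
position: [0.4962, -0.1898, 0.0198]
tool_rot: [0.446, 0.895, -0.0, 0.0]
ft_force: [-0.1, 0.4, -0.5]
grip_width: 0.0309
grip_force: 0.0
now [ 0.4962 -0.1898  0.0198] yaw_y 37.0 tilt [ 0.02 -0.01] F [-0.1  0.4 -0.5] t 14.1 q6 -1.22 w 0.0309
[-0.3 -0.3  1.8] [ 0.01  0.02 -0.1 ]
```

```bash
python3 -m pendant '[[[0,0,0.003,0,0,0,0.3],[0,0,0,0,0,0,0.2],[0,0,0,0,0,0,0.16],[0,0,0,0,0,0,0.1],[0,0,0,0,0,0,0.05]]]' 10
python3 -m pendant '[[[0,0,0,0,0,0,0],[0,0,0,0,0,0,0],[0,0,0,0,0,0,0],[0,0,0,0,0,0,0],[0,0,0,0,0,0,0]]]' 35
python3 plan.py 1 0.4962 -.1902 .017 37.1
```

```text
time: 14.72
position: [0.4956, -0.1899, 0.0165]
tool_rot: [0.446, 0.895, -0.0, -0.0]
ft_force: [-2.6, -2.8, 0.2]
grip_width: 0.0139
grip_force: 10.0
time: 15.35
position: [0.496, -0.1896, 0.0165]
tool_rot: [0.446, 0.895, 0.0, -0.0]
ft_force: [-3.5, -2.5, -0.0]
grip_width: 0.0137
grip_force: 35.0
now [ 0.496  -0.1896  0.0165] yaw_y 37.0 tilt [-0.02  0.01] F [-3.5 -2.5 -0. ] t 15.35 q6 -1.22 w 0.0137
[-0.6 -0.2 -0.5] [-0.01 -0.02 -0.1 ]
```

```bash
python3 -m pendant '[[[0,0,-0.002,0,0,0,0],[0,0,-0.004,0,0,0,0],[0,0,-0.004,0,0,0,0],[0,0,0,0,0,0,0],[0,0,0,0,0,0,0]]]' 40
python3 - <<'E'
from h import *
o=get_obs();print(o["ft_force"],o["moment"]); c=save("wrist","w4"); t=save("top","top4")
x=o["position"]
A=cv2.resize(c["img"][0:330,140:480,::-1],(400,388)); 
B=cv2.resize(t["img"][240:320,420:520,::-1],(400,320))
B=cv2.copyMakeBorder(B,0,68,0,0,cv2.BORDER_CONSTANT); cv2.imwrite("pics/l.png",np.hstack([A,B]))
E
```

```text
time: 15.98
position: [0.4962, -0.1897, 0.0266]
tool_rot: [0.446, 0.895, 0.0, 0.0]
ft_force: [0.3, -0.5, -5.4]
grip_width: 0.0138
grip_force: 40.0
[ 0.31554718 -0.54818449 -5.3579094 ] [-0.03088225  0.02328429 -0.02057924]
```

View pics/l.png

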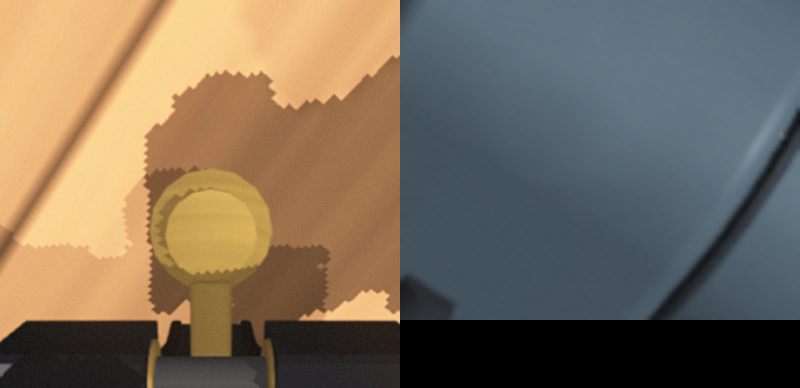

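The bracket is off the bench and level: the boss still lies straight ahead at (210,232), the force is 5.4 N down and the moment is near zero. I'll lift further while refining the socket and slot from the clear views.

```bash
python3 -m pendant '[[[0,0,-0.015,0,0,0,0],[0,0,-0.025,0,0,0,0],[0,0,-0.03,0,0,0,0],[0,0,-0.025,0,0,0,0],[0,0,-0.015,0,0,0,0]]]'
python3 - <<'E'
from h import *
t=load("top1");s=load("scene1"); out={}
for nm,c in(("top",t),("scene",s)):
    hsv=cv2.cvtColor(c["img"],cv2.COLOR_RGB2HSV)
    m=((hsv[:,:,2]<(150))&(hsv[:,:,1]>100)).astype(np.uint8)
    n,l,st,ce=cv2.connectedComponentsWithStats(m)
    for f,X in(("socket",[.4885,.161,.036]),("slot",[.6339,.1993,.036])):
        g=proj(c,X); i=l[int(g[1]),int(g[0])]
        k=(l==i).astype(np.uint8); cs=cv2.findContours(k,cv2.RETR_EXTERNAL,cv2.CHAIN_APPROX_NONE)[0][0]
        e=cv2.fitEllipse(cs) if f=="socket" else cv2.minAreaRect(cs)
        print(nm,f,g.round(1),i,st[i],ce[i].round(2),np.round(e[0],2),np.round(e[1],1),onz(c,*e[0],.036).round(4)); out[nm,f]=e[0]
for f in("socket","slot"):
    print(f,tri((t,*out["top",f]),(s,*out["scene",f])))
E
python3 plan.py
```

```text
time: 16.7
position: [0.4964, -0.1899, 0.1386]
tool_rot: [0.446, 0.895, -0.0, 0.001]
ft_force: [0.4, -0.1, -5.9]
grip_width: 0.0137
grip_force: 40.0
top socket [298.6 286.7] 83 [287 275  23  24 437] [297.96 286.78] [297.95 286.78] [22.5 22.9] [0.4884 0.1623 0.036 ]
top slot [281.7 220. ] 48 [274 213  15  15 161] [281.12 220.04] [281.15 220.09] [13.8 11.4] [0.6336 0.2005 0.036 ]
scene socket [344.9 225.1] 91 [335 217  20  17 277] [344.63 225.19] [344.62 225.18] [16.4 19.6] [0.4887 0.1604 0.036 ]
scene slot [352.2 282.5] 135 [347 277  11  12 117] [351.84 282.38] [352.  282.5] [11. 10.] [0.6339 0.1989 0.036 ]
socket (array([0.4885409 , 0.16137495, 0.03595002]), [np.float64(0.9475798656705046), np.float64(0.9475798656704648)])
slot (array([0.63374972, 0.1996734 , 0.03587306]), [np.float64(0.8000336052479188), np.float64(0.8000336052479908)])
now [ 0.4964 -0.1899  0.1386] yaw_y 37.0 tilt [ 0.12 -0.07] F [ 0.4 -0.1 -5.9] t 16.7 q6 -1.22 w 0.0137
```

```bash
python3 plan.py 20 0.5367 .1741 .1345 104.8
```

```text
now [ 0.4964 -0.1899  0.1386] yaw_y 37.0 tilt [ 0.12 -0.07] F [ 0.4 -0.1 -5.9] t 16.7 q6 -1.22 w 0.0137
[13.3 12.6  0.2] [-0.    0.01 -3.39]
[12.6 13.3  0.2] [-0.    0.01 -3.39]
[11.7 14.   0.2] [-0.    0.01 -3.39]
[10.9 14.7  0.2] [-0.    0.01 -3.39]
[10.  15.3  0.2] [-0.    0.01 -3.39]
[ 9.1 15.9  0.2] [-0.    0.01 -3.39]
[ 8.1 16.4  0.2] [-0.    0.01 -3.39]
[ 7.1 16.9  0.2] [-0.    0.01 -3.39]
[ 6.1 17.3  0.2] [-0.    0.01 -3.39]
[ 5.1 17.6  0.2] [-0.    0.01 -3.39]
[ 4.1 17.9  0.2] [-0.    0.01 -3.39]
[ 3.  18.1  0.2] [-0.    0.01 -3.39]
[ 1.9 18.2  0.2] [-0.    0.01 -3.39]
[ 0.8 18.3  0.2] [-0.    0.01 -3.39]
[-0.2 18.3  0.2] [-0.    0.01 -3.39]
[-1.3 18.3  0.2] [-0.    0.01 -3.39]
[-2.4 18.2  0.2] [-0.    0.01 -3.39]
[-3.5 18.   0.2] [-0.    0.01 -3.39]
[-4.5 17.7  0.2] [-0.    0.01 -3.39]
[-5.6 17.4  0.2] [-0.    0.01 -3.39]
```

```bash
python3 -m pendant '[[[0.013,0.013,0,0,0,-3.4,0],[0.0125,0.0135,0,0,0,-3.4,0],[0.0115,0.014,0,0,0,-3.4,0],[0.011,0.0145,0,0,0,-3.4,0],[0.010,0.0155,0,0,0,-3.4,0]]]' | sed -n '2p;4p'
python3 -m pendant '[[[0.009,0.016,0,0,0,-3.4,0],[0.008,0.0165,0,0,0,-3.4,0],[0.007,0.017,0,0,0,-3.4,0],[0.006,0.0175,0,0,0,-3.4,0],[0.005,0.0175,0,0,0,-3.4,0]]]' | sed -n '2p;4p'
python3 -m pendant '[[[0.004,0.018,0,0,0,-3.4,0],[0.003,0.018,0,0,0,-3.4,0],[0.002,0.018,0,0,0,-3.4,0],[0.001,0.0185,0,0,0,-3.4,0],[0,0.0185,0,0,0,-3.4,0]]]' | sed -n '2p;4p'
python3 -m pendant '[[[-0.0015,0.018,0,0,0,-3.4,0],[-0.0025,0.018,0.001,0,0,-3.4,0],[-0.0035,0.018,0.001,0,0,-3.4,0],[-0.0045,0.0175,0.001,0,0,-3.4,0],[-0.0055,0.0175,0.001,0,0,-3.4,0]]]' | sed -n '2p;4p'
python3 -m pendant '[[[0,0,0,0,0,0,0],[0,0,0,0,0,0,0],[0,0,0,0,0,0,0],[0,0,0,0,0,0,0],[0,0,0,0,0,0,0]]]'
python3 plan.py 1 0.5367 .1741 .1325 104.8
python3 - <<'E'
from h import *
o=get_obs();print(o["moment"]);c=save("wrist","w5");s=save("scene","scene5");save("top","top5")
print("socket",proj(c,[.4885,.1614,.036]),"bosstop",proj(c,[.4885,.1614,.155]))
print("scene boss",proj(s,[.4885,.1614,.155]),"foot",proj(s,[.6337,.1997,.16]))
A=cv2.resize(c["img"][0:330,140:480,::-1],(400,388)); 
B=cv2.resize(s["img"][165:315,290:440,::-1],(388,388),interpolation=cv2.INTER_CUBIC); cv2.imwrite("pics/m.png",np.hstack([A,B]))
E
```

```text
position: [0.5068, -0.0972, 0.1361]
ft_force: [-0.1, 0.5, -5.8]
position: [0.5178, -0.0065, 0.1366]
ft_force: [0.2, 0.2, -6.2]
position: [0.5272, 0.0849, 0.1365]
ft_force: [-0.2, 0.3, -6.2]
position: [0.5372, 0.1753, 0.1324]
ft_force: [0.6, 0.1, -5.9]
time: 19.82
position: [0.5371, 0.1737, 0.1326]
tool_rot: [-0.13, 0.991, -0.0, -0.0]
ft_force: [-0.0, 0.3, -5.9]
grip_width: 0.0138
grip_force: 40.0
now [0.5371 0.1737 0.1326] yaw_y 105.0 tilt [-0. -0.] F [-0.   0.3 -5.9] t 19.82 q6 -1.72 w 0.0138
[0.3 0.5 0.1] [-0.   -0.    0.17]
[ 0.11640141 -0.00500642 -0.00438874]
socket [319.95575327 172.30246834] bosstop [320.60713289 197.1451127 ]
scene boss [347.6515839  196.72530606] foot [355.93778263 255.9964794 ]
```

View pics/m.png

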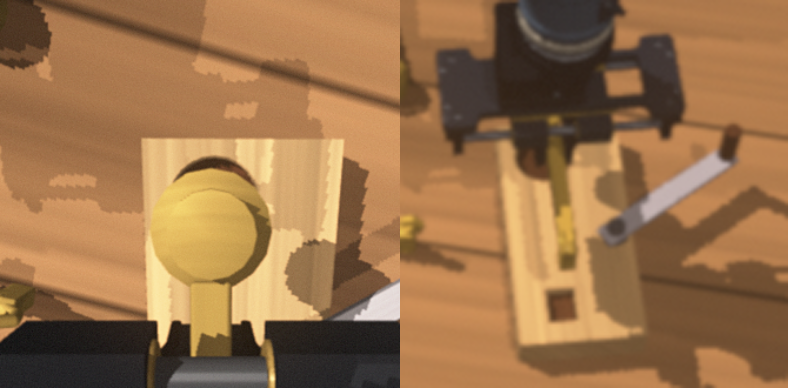

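In the wrist view the boss is at crop (207,235), covering nearly all of the socket, whose arc shows at (216,157). In the scene view the foot hangs over the slot line and the hold-down is out. I'll measure the residual offset by colour fits.

Run:
```python
from h import *
c=load("w5"); img=c["img"]; hsv=cv2.cvtColor(img,cv2.COLOR_RGB2HSV)
m=cv2.inRange(hsv,(20,130,90),(35,255,255)); 
n,l,st,ce=cv2.connectedComponentsWithStats(m); i=l[200,316]; m=l==i; print(st[i])
for v in range(144,285,8):
    u=np.where(m[v])[0]
    if len(u): print(v,u.min(),u.max(),(u.min()+u.max())/2, end=" | ")
print()
# socket arc: dark pixels above boss
for v in range(130,160,2):
    d=np.where((img[v,270:370].sum(1)<260))[0]+270
    if len(d): print(v,d.min(),d.max(),end=" | ")
# block edges on rows
print()
g=img.astype(int)
for X in ([.4885,.1614,.036],): 
    e=np.array([.9669,.2551,0]);f=np.array([-.2551,.9669,0])
    print("pred socket rim far,left,right",[proj(c,np.array(X)+.0255*k).round(1).tolist() for k in(-e,f,-f)])
    b=np.array([.4885,.1614,.0])+.075*e; b=np.array(b)
    print("pred block near corners",[proj(c,b-.11*e+k*.055*f+[0,0,.036]).round(1).tolist() for k in(1,-1)])
k=cv2.resize(img[115:245,250:450,::-1],None,fx=4,fy=4,interpolation=cv2.INTER_CUBIC);cv2.imwrite("pics/z.png",k)
```

```text
[ 268  144   90   96 5877]
144 315 321 318.0 | 152 292 343 317.5 | 160 281 345 313.0 | 168 276 340 308.0 | 176 271 349 310.0 | 184 270 353 311.5 | 192 268 355 311.5 | 200 268 356 312.0 | 208 270 354 312.0 | 216 272 347 309.5 | 224 279 345 312.0 | 232 286 337 311.5 | 
134 315 325 | 136 309 334 | 138 305 339 | 140 301 342 | 142 298 344 | 144 296 346 | 146 294 348 | 148 292 349 | 150 291 351 | 152 348 352 | 154 351 353 | 156 354 355 | 
pred socket rim far,left,right [[320.1, 132.3], [358.2, 172.4], [281.7, 172.2]]
pred block near corners [[406.0, 116.8], [234.2, 116.5]]
```

View pics/z.png

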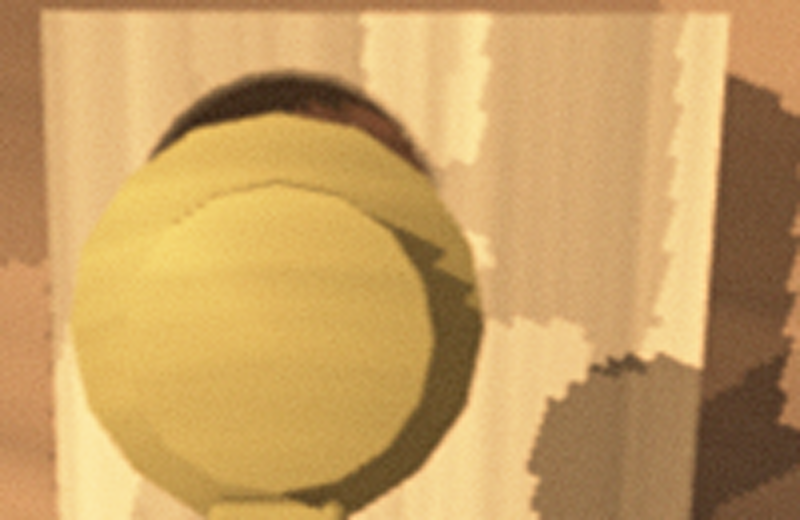

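The socket rim fits its prediction (row 133, centre u 321), and the boss is centred on it to about 1 mm (disc at u 320, v 199). I'll check the foot's level, settle, and confirm stillness.

```bash
python3 -m pendant '[[[0.0005,0.0005,0,0,0,0,0],[0,0,0,0,0,0,0],[0,0,0,0,0,0,0],[0,0,0,0,0,0,0],[0,0,0,0,0,0,0]]]' 
python3 -m pendant '[[[0,0,0,0,0,0,0],[0,0,0,0,0,0,0],[0,0,0,0,0,0,0],[0,0,0,0,0,0,0],[0,0,0,0,0,0,0]]]' | sed -n 2p
python3 - <<'E'
from h import *
s=load("scene5"); o=get_obs(); print(np.abs(o["joint_velocities"]).max(),o["moment"])
e=np.array([.9669,.2551,0]); T=np.array([.6337,.1997,.116])
print("pred foot far-edge underside",proj(s,T+.008*e),"if 5mm lower",proj(s,T+.008*e-[0,0,.005]),"scroll top",proj(s,T+[0,0,.056]))
hsv=cv2.cvtColor(s["img"],cv2.COLOR_RGB2HSV); m=cv2.inRange(hsv,(18,190,60),(35,255,255))[205:290,335:380]
ys,xs=np.where(m); print("gold bbox",xs.min()+335,xs.max()+335,ys.min()+205,ys.max()+205)
for v in range(205,275,4):
    u=np.where(m[v-205])[0]+335; print(v,(u.min(),u.max()) if len(u) else None,end=" ")
E
```

```text
time: 20.6
position: [0.5365, 0.1745, 0.1326]
tool_rot: [-0.131, 0.991, -0.0, 0.0]
ft_force: [0.5, 0.8, -6.4]
grip_width: 0.0134
grip_force: 40.0
position: [0.5365, 0.1744, 0.1326]
0.0032106569208557576 [0.02535787 0.04460003 0.01090558]
pred foot far-edge underside [355.04923769 269.27684258] if 5mm lower [354.90080461 270.35689147] scroll top [356.31629905 253.1823412 ]Traceback (most recent call last):
  File "<stdin>", line 6, in <module>
    return umr_minimum(a, axis, None, out, keepdims, initial, where)
ValueError: zero-size array to reduction operation minimum which has no identity
```

```bash
python3 -c "
from rig import hand_in; print(hand_in())"
```

```text
the job is handed in; nothing more can be done
None
```

The job is handed in. The hold-down bar is out against its stop, and the rightmost bracket is held level and still about 80 mm above the block. Its boss is within about 1 mm of the socket's centre, its foot is over the slot, and it was handed in at about 21 s of the 61 s allowed.

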